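# Release the push catch of a tester box and lay its lid open

### The arm

A 6-joint arm with a two-finger parallel gripper is mounted at the origin on a cart in front of the work surface, level with it; the furniture and walls round the work are solid. World frame = base frame: x ahead of the robot, y to its left, z up, the work surface at z = 0. Lengths are in m, angles in rad, forces in N, time in s.
With the tool pointing down it reaches from about 0.275 to 0.975 m from the base axis. Payload 8.4 kg.
Tool frame: the origin (TCP) lies where the fingers leave the gripper's body, on its centre line; the fingertips stand 88 mm ahead of it and the grasp point (between the pads) lies 69 mm ahead of it; z points along the fingers, y is the direction in which the jaws open and shut (so a half turn about z gives the same grasp; the last joint's range is limited). The gripper opens to 92 mm and grips with 3 to 60 N. Pads are 20 mm wide; open, the fingers measure 128 mm over their backs; the gripper's body (75 mm by 189 mm) begins 69 mm behind the grasp point.
Start: joints at [1.316, 0.353, 1.633, -0, 1.155, -0.002], TCP at [0.156, 0.605, 0.303] pointing down, gripper open.
Joint ranges: [-2.63, 2.63], [-0.92, 2.1], [0.06, 2.66], [-1.3, 4.44], [0, 2.69], [-3.02, 3.02]. Speed limits (rad/s): [2.22, 2.22, 2.79, 3.14, 3.14, 3.14].

### API

Orientations are given as a rotation vector (axis times angle).
In Python, from cell import r gives the robot as it stands. The module is installed in compiled form; this text tells all that it offers.
- The arm moves only by the tool move_arm, never from a script. Its argument "plan" is a list of rows, each a list of 2 entries, a list of its own where there are three numbers: the shift along the tool's x, y, z in mm, then the turn, a rotation vector about the tool's x, y, z in degrees. A call has 1 to 12 rows; each row shifts and turns the commanded pose from where the row before left it, along the tool's axes as they then stand; what a row does not reach is not made up. A row lasts 1/12 s, in which the tool goes at most 41.7 mm and 7.16 degrees, less where a joint would pass 70% of its speed; a pose out of reach is approached as far as the arm can. A call is refused whole if a number of a shift passes 41.7 or a number of a turn 7.16, either way. A call with a gripper value outside its range is refused whole. "claw" is the closure, from 0 (fully open) to 1 (shut), set as the call begins (left out, the last holds). The fingers move at their own pace and stop on an object; the grip force is fixed at half the most. Time passes only in rows, so rows that do not move let the fingers close. It gives the time, the measured TCP pose, the force and the opening at its end, in the units of the state.
- r.state(): the state, without advancing time (a new reading comes with each control period).
- r.get_image(name): name is "scene" or "top" or "wrist"; returns the picture (384x512x3 uint8, red, green, blue); there is no depth.
- r.calibration(name): a dict with "fovy" (degrees; the focal length in pixels is half the picture's height over the tangent of half this angle, whatever the lens; pixels are square), "cx", "cy" (the principal point, pixels), "k1" (the pictures are not rectified: a ray, as slopes to the right and down, at radius r is drawn at 1 + k1 r^2 times it, then the intrinsics apply), "cam_to_world" (4x4, takes a point from camera to world coordinates). Camera axes: x right, y up, looking along -z (the intrinsics and any distortion apply to the point x, -y, -z); pixel columns grow to the right and rows downward; lengths in m; the calibration is good to about 2 mm. A picture is of the moment at which its call begins: read the wrist's pose just before it. calibration takes no time and is no camera call; for the wrist camera it gives the pose at the moment of the call.
- r.finish_job(): hands the job in, once; it reports no verdict.
Trained networks look in the newest picture that a camera, given by its name, has taken for a name from the list of things; names that differ only in an ending like _2 or _b are one class to them, and where a whole thing is asked for, a point or a joint stands for the part that bears it (a point fixed in the world has none). Each returns a list of dicts, best first, with "p" (0 to 1); they miss things now and then, are a little off and sometimes report something else, mostly with a low value. They report only what shows in the picture. A call takes as long as a camera call.
- r.trace(camera, name): "region" (384x512 bool, what is visible of it) and "rect" ([centre column, centre row, width, height] in pixels, round what is visible of it).
- r.spot_point(camera, name): "pixel" ([column, row] in pixels: a listed point, or the origin of a listed thing).
The state is a dict: "clock": time; "q": joint angles; "qvel": joint speeds; "joint_torque": joint torques, N m; "tool_pos": TCP position; "eef_rot": TCP orientation; "force": force on the tool from outside, world axes, zero at the start; "wrist_torque": the same for the moment, N m; "finger_gap": finger opening in m.
Only numpy, scipy, OpenCV 4.12 (cv2) and the standard library are available. Lean on these libraries where they do the work, as an engineer would, in place of code of your own. Each camera call takes 0.05 s, during which the arm holds its last target.

### The job

A customer wants to see the little bottle that lies under the window lid of one of the two wooden tester boxes. Press the front edge of that lid down until its push catch lets go, take your hand off so that the spring raises it ajar, then push the lid back until it leans open on its stop and let go. Only press and push: pick nothing up, keep the other box latched, and leave the bottle, the soap and the goods around the boxes where they are.

Things in the scene. Friction and masses are not known exactly. Their poses are not given: they have to be found in the camera images.
- box_a: Wooden tester box with the small bottle in it, 100 (x, front to back) x 80 (y) x 76 mm high with its lid shut, fixed on a dark plinth of its own; its floor is 12 mm above its underside. Origin: middle of its underside, 2 to 52 mm above the counter; x points to the rear, where the hinge is, y to its left. The lid, a light wood frame round a clear pane, overhangs the front by 6 mm.
- lid_a_front (a point): Middle of the front edge of the lid of box_a, half-way up its 8 mm thickness; moves with the lid. Closed it is 73 mm above the box's underside. The lid is 78 mm wide and reaches 104 mm back from here to its hinge line, which is level with the closed lid's underside; its front rail is 20 mm deep.
- lid_a (a joint): Angle of the lid of box_a about its rear hinge, rad: about 0.01 latched shut, about -0.05 pressed right down (front edge 6 to 7 mm lower), about 0.54 ajar where the spring leaves it, 1.75 leaning back on its stop. From ajar up it is light and damped: short of upright it sinks back to ajar, past upright (1.6) it stays.
- box_b: Wooden tester box with the soap bar in it, 100 (x, front to back) x 80 (y) x 76 mm high with its lid shut, fixed on a dark plinth of its own; its floor is 12 mm above its underside. Origin: middle of its underside, 2 to 52 mm above the counter; x points to the rear, where the hinge is, y to its left. The lid, a light wood frame round a clear pane, overhangs the front by 6 mm.
- lid_b_front (a point): Middle of the front edge of the lid of box_b, half-way up its 8 mm thickness; moves with the lid. Closed it is 73 mm above the box's underside. The lid is 78 mm wide and reaches 104 mm back from here to its hinge line, which is level with the closed lid's underside; its front rail is 20 mm deep.
- lid_b (a joint): Angle of the lid of box_b about its rear hinge, rad: about 0.01 latched shut, about -0.05 pressed right down (front edge 6 to 7 mm lower), about 0.54 ajar where the spring leaves it, 1.75 leaning back on its stop. From ajar up it is light and damped: short of upright it sinks back to ajar, past upright (1.6) it stays.
- lid_a_tongue (a point): Lower end of the steel catch tongue of the lid of box_a, which hangs 21 mm below it, 16 mm behind its front edge and 19 mm to the left of its middle (push to the right of it). About 4 N at the front edge moves a lid down against its lifting spring; pressed down to its stop and let go, it springs ajar. Pressing an ajar lid right down latches it again.
- lid_b_tongue (a point): The same point of the lid of box_b.
- bottle_centre (a point): Centre of the small bottle, 72 mm long and 27 mm thick, lying on its side front to back in box_a, seen through the lid. The lid over it is the one to open.
- soap_bar: Oblong boxed soap bar, 78 x 56 x 26 mm, lying in box_b; origin at the middle of its underside.
- soap_stock: Boxed soap bar, 56 x 78 x 26 mm, flat on the counter left of the middle; origin under its middle. Bystander.
- tin: Round flat tin, 74 mm across, 32 mm high, near the front right; origin under its middle. Bystander.
- tube: Tube standing on its cap, 40 x 61 x 126 mm, at the right edge of the counter; origin under its middle. Bystander.
- carton_right: Small upright carton, 40 x 46 x 105 mm, behind on the right; origin under its middle. Bystander.
- carton_left: Small upright carton, 40 x 46 x 105 mm, left of the middle; origin under its middle. Bystander. One box is left, one right of a fixed row of shopping bags 0.32 m tall (from x = 0.43 m back, y = -0.08 to 0.01 m): cross them high. A fixed block 0.25 m tall stands before them (x 0.22 to 0.40, y -0.06 to 0.12).

How it is judged:
On the way, in this order (a step that is already met when the one before it is completed fails the run):
1. the lid over the bottle is pressed down into its catch (value of joint lid_a below -0.015 rad and contact force between the fingers and box_a above 0.5 N), for 0.02 s.
2. the lid has sprung ajar and the robot is off it (value of joint lid_a between 0.35 and 0.75 rad and contact force between each of the arm, the fingers and box_a below 0.05 N), for 0.2 s.
At the end, for the whole second after the job is handed in: The lid over the bottle stands past upright (over 1.6 rad) and at rest, the other box's lid is latched shut (within 0.03 rad), and the bottle, the soap and every bystander are within 30 mm of where they were (value of joint lid_a above 1.6 rad and value of joint lid_b between -0.015 and 0.03 rad and velocity of joint lid_a between -0.1 and 0.1 rad/s and velocity of joint lid_b between -0.1 and 0.1 rad/s and distance of each of bottle_centre, soap_bar, soap_stock, tin, tube, carton_right, carton_left from where it was at the start of the episode below 0.03 m); the robot touches nothing.
It fails at once if the other box's lid is released (value of joint lid_b above 0.12 rad).
It fails at once if the bottle or the soap in the boxes is moved or lifted more than 30 mm (distance of any of bottle_centre, soap_bar from where it was at the start of the episode above 0.03 m).
It fails at once if goods beside the boxes are moved or lifted more than 30 mm (distance of any of soap_stock, tin, tube, carton_right, carton_left from where it was at the start of the episode above 0.03 m).
It also fails if it takes over 43 s, if anything falls off the work surface, if the arm or the gripper's body presses on something with over 40 N, if the wrist force passes 120 N, or if a joint passes its speed limit or range.

## Working session

There is one attempt and no reset: what is moved stays moved. The work goes in short steps, Python scripts to look and compute and a tool call to move; the robot and the scene stay as the last step left them, time stands still between calls to the robot, and variables do not carry over. Pictures are saved under pics/ and viewed, and the job is handed in when it is done.

Besides the shell and the picture viewer there is one more tool, called after "Emit:" as name(argument=value, ...), one argument or row to a line, values as JSON. move_arm: Moves the arm, as the interface text tells. Its arguments: {"type":"object","properties":{"plan":{"type":"array","items":{"type":"array"}},"claw":{"type":"number"}},"required":["plan"]}

```bash
mkdir -p pics
python3 - <<'E'
from cell import r
import cv2
s=r.state();print({k:s[k] for k in s})
for n in ("scene","top","wrist"):
    im=r.get_image(n);cv2.imwrite(f"pics/{n}0.png",im[:,:,::-1]);c=r.calibration(n);print(n,c)
print(r.state()['clock'])
E
```

```text
{'clock': 0.0, 'q': array([ 1.31560477e+00,  3.53652464e-01,  1.63411652e+00, -2.53103350e-05,
        1.15517862e+00, -2.41050221e-03]), 'qvel': array([-0.00111366,  0.00066851,  0.00125116, -0.00159342,  0.00055618,
       -0.00088392]), 'joint_torque': array([ 4.32297720e-04, -5.93829381e+01, -3.34229779e+01,  6.97192247e-02,
        2.30391155e-02, -1.08443676e-04]), 'tool_pos': array([0.15623208, 0.6047845 , 0.30196845]), 'eef_rot': array([-3.95976144e-01, -3.11638470e+00,  2.11528214e-03]), 'force': array([-0.09070295, -0.7529243 , -1.49375416]), 'wrist_torque': array([-0.04680835,  0.04904889,  0.00944577]), 'finger_gap': 0.09191206194882977}
scene {'fovy': 45.00269068931838, 'cx': 263.37288823610055, 'cy': 196.47446432349363, 'k1': -0.18906238705548253, 'cam_to_world': array([[ 0.97323219,  0.16714871, -0.15773526,  0.2435628 ],
       [-0.229813  ,  0.71452572, -0.66078664, -0.89290073],
       [ 0.00225626,  0.67934844,  0.73381238,  1.00571698],
       [ 0.        ,  0.        ,  0.        ,  1.        ]])}
top {'fovy': 53.1140525237394, 'cx': 258.9099452882277, 'cy': 191.84327408472467, 'k1': -0.021136154308880453, 'cam_to_world': array([[ 0.01147796,  0.99095088, -0.13373332,  0.26425658],
       [-0.99984429,  0.01316656,  0.0117491 , -0.06066611],
       [ 0.01340359,  0.13357764,  0.99094771,  1.20600138],
       [ 0.        ,  0.        ,  0.        ,  1.        ]])}
wrist {'fovy': 67.67033034381532, 'cx': 257.02137869159105, 'cy': 190.09695898809844, 'k1': -0.06189027449009865, 'cam_to_world': array([[ 0.24974852, -0.93615177, -0.24747837,  0.08661638],
       [ 0.96830928,  0.24101097,  0.06550457,  0.62444654],
       [-0.00167722, -0.25599527,  0.96667658,  0.38460283],
       [ 0.        ,  0.        ,  0.        ,  1.        ]])}
0.15
```

View pics/scene0.png

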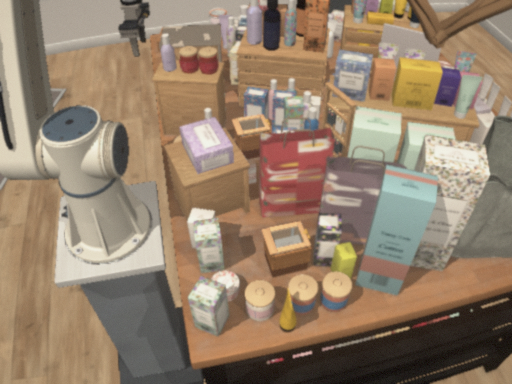

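View pics/top0.png

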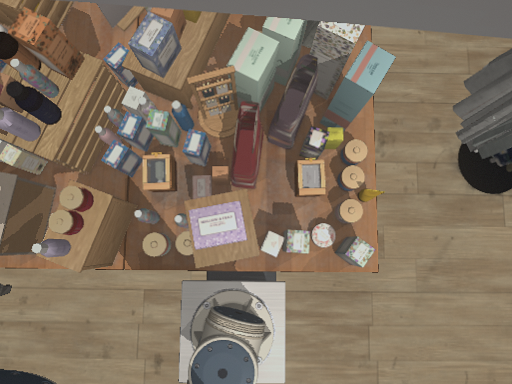

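View pics/wrist0.png

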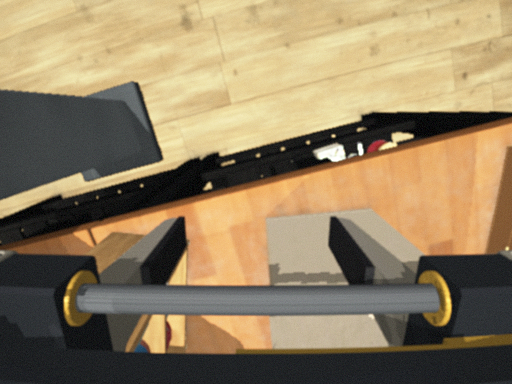

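Run:
```python
from cell import r
import numpy as np
for cam in ("scene","top","wrist"):
  for n in ("bottle_centre","lid_a_front","lid_a_tongue","soap_bar","box_a"):
    print(cam,n,[(round(d['p'],2),np.round(d['pixel'],1).tolist()) for d in r.spot_point(cam,n)][:4])
print(r.state()['clock'])
```

```text
scene bottle_centre [(0.5, [248.8, 134.3])]
scene lid_a_front [(0.84, [232.6, 130.2])]
scene lid_a_tongue [(0.9, [237.4, 130.2])]
scene soap_bar []
scene box_a [(0.96, [284.3, 253.2]), (0.68, [252.3, 141.5]), (0.29, [234.9, 130.4])]
top bottle_centre []
top lid_a_front [(0.73, [155.1, 187.8])]
top lid_a_tongue [(0.58, [150.6, 186.0])]
top soap_bar [(0.33, [199.8, 187.0])]
top box_a [(0.64, [161.9, 175.3]), (0.62, [307.1, 178.7])]
wrist bottle_centre []
wrist lid_a_front []
wrist lid_a_tongue []
wrist soap_bar []
wrist box_a []
0.9
```

Run:
```python
import cv2,numpy as np
t=cv2.imread('pics/top0.png');s=cv2.imread('pics/scene0.png')
f=lambda im,x,y,w=60,h=60:cv2.resize(im[y-h//2:y+h//2,x-w//2:x+w//2],(400,300) if 0 else (390,290),interpolation=cv2.INTER_CUBIC)
o=np.vstack([np.hstack([f(t,158,172,64,48),f(t,311,178,64,48)]),np.hstack([f(s,252,133,64,48),f(s,287,246,76,57) if 0 else f(s,287,246,76,56)])])
cv2.imwrite('pics/crop1.png',o)
```

```text
(no output)
```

View pics/crop1.png

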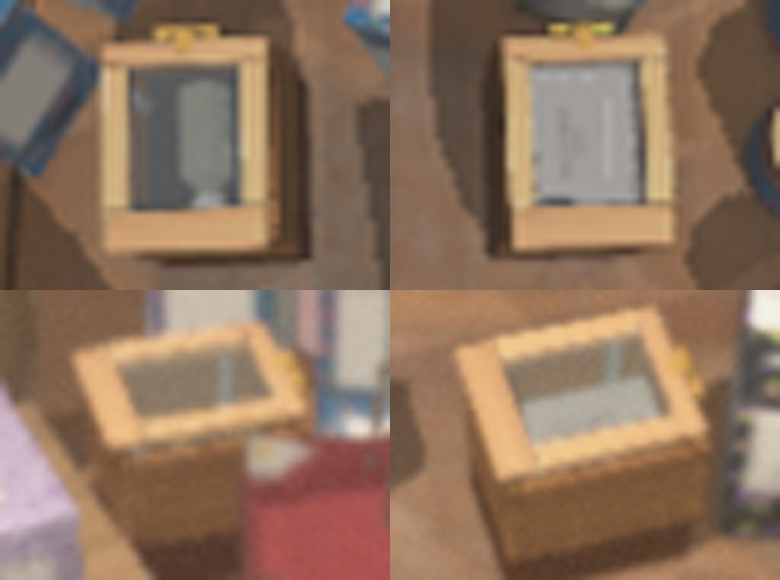

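```bash
cat > h.py <<'E'
import numpy as np
from cell import r
def proj(c,P):
    T=np.linalg.inv(c['cam_to_world']);p=np.atleast_2d(P)@T[:3,:3].T+T[:3,3]
    a=np.c_[p[:,0],-p[:,1]]/(-p[:,2:3]);r2=(a**2).sum(1,keepdims=True);a=a*(1+c['k1']*r2)
    f=192/np.tan(np.radians(c['fovy']/2));return a*f+[c['cx'],c['cy']]
def box(p,L):
    x,y,z,w=p;c,s=np.cos(w),np.sin(w);L=np.atleast_2d(L)
    return np.c_[x+c*L[:,0]-s*L[:,1],y+s*L[:,0]+c*L[:,1],z+L[:,2]]
E
python3 - <<'E'
from h import *
from scipy.optimize import least_squares
L=np.array([[-56,39,77],[-56,-39,77],[48,39,77],[48,-39,77]])/1e3
t=np.array([[142.9,189.4],[170,188.9],[142.9,154.6],[170,154.1]]);s=np.array([[232.3,119.8],[237.6,134.7],[261,114.3],[270.5,128.9]])
ct,cs=r.calibration('top'),r.calibration('scene')
f=lambda p:np.r_[(proj(ct,box(p,L))-t).ravel(),(proj(cs,box(p,L))-s).ravel()]
q=least_squares(f,[.5,.3,.05,0]);print(np.round(q.x,4),np.round(q.fun,1));print(box(q.x,[[-.056,0,.077],[-.056,0,.073]]))
E
```

```text
[0.4721 0.2251 0.0283 0.0559] [ 0.1  0.5  0.1 -0.1  0.   0.1 -0.4 -0.5 -1.1  0.  -0.3  0.3  1.9 -0.2
 -0.4 -0. ]
[[0.41622727 0.22196662 0.1053227 ]
 [0.41622727 0.22196662 0.1013227 ]]
```

Emit:
move_arm(
  plan=[
    [[0, 0, -38], [0, 0, 0]],
    [[0, 0, -38], [0, 0, 0]],
    [[0, 0, -38], [0, 0, 0]],
    [[0, 0, -38], [0, 0, 0]],
    [[-22, -20, -20], [0, 0, 0]],
    [[-28, -26, 0], [0, 0, 0]],
    [[-28, -26, 0], [0, 0, 0]],
    [[-28, -26, 0], [0, 0, 0]],
    [[-28, -26, 0], [0, 0, 0]],
    [[-28, -26, 0], [0, 0, 0]],
    [[-28, -26, 0], [0, 0, 0]],
    [[-28, -26, 0], [0, 0, 0]],
  ],
  claw=1,
)

```text
clock: 1.9
tool_pos: [0.3173, 0.3533, 0.4749]
eef_rot: [0.395, 3.116, 0.001]
force: [-0.3, 0.5, 0.4]
finger_gap: 0.0141
```

Emit:
move_arm(
  plan=[
    [[-28, -26, 0], [0, 0, 0]],
    [[-28, -26, 0], [0, 0, 0]],
    [[-28, -26, 0], [0, 0, 0]],
    [[-26, -25, 0], [0, 0, 0]],
    [[0, 0, 0], [0, 0, 7]],
    [[0, 0, 0], [0, 0, 7]],
    [[0, 0, 0], [0, 0, 7]],
    [[0, 0, 0], [0, 0, 7]],
    [[0, 0, 0], [0, 0, 7]],
    [[0, 0, 0], [0, 0, 7]],
    [[0, 0, 0], [0, 0, 7]],
    [[0, 0, 0], [0, 0, 7]],
  ],
)

```text
clock: 2.9
tool_pos: [0.3976, 0.2277, 0.4748]
eef_rot: [1.821, 2.56, 0.0]
force: [0.3, 0.0, 0.4]
finger_gap: 0.0007
```

Emit:
move_arm(
  plan=[
    [[0, 0, 0], [0, 0, 7]],
    [[0, 0, 0], [0, 0, 7]],
    [[0, 0, 0], [0, 0, 5]],
    [[0, 0, 0], [0, 0, 0]],
    [[0, 0, 0], [0, 0, 0]],
  ],
)

```text
clock: 3.32
tool_pos: [0.3976, 0.2278, 0.4748]
eef_rot: [2.208, 2.235, 0.0]
force: [-1.0, 0.2, -0.6]
finger_gap: 0.0004
```

Run:
```python
from h import *
import cv2
from scipy.spatial.transform import Rotation as R
c=r.calibration('wrist');s=r.state();im=r.get_image('wrist');cv2.imwrite("pics/w1.png",cv2.resize(im[:,:,::-1],(768,576)))
im=r.get_image('scene');cv2.imwrite("pics/s1.png",cv2.resize(im[:,:,::-1],(768,576)))
print(s['clock'],s['tool_pos'],s['finger_gap']);print(R.from_rotvec(s['eef_rot']).as_matrix().round(3),s['q'],s['force'])
p=[0.4721,0.2251,0.0283,0.0559]
print(proj(c,box(p,np.array([[-56,39,77],[-56,-39,77],[48,39,77],[48,-39,77]])/1e3)))
```

```text
3.3167 [0.39756705 0.22775093 0.47475356] 0.0003744184820188653
[[-0.012  1.     0.   ]
 [ 1.     0.012  0.   ]
 [ 0.     0.    -1.   ]] [ 5.16954320e-01 -4.58465539e-02  1.73292037e+00 -3.98273021e-06
  1.45437205e+00  5.05039191e-01] [-0.95184685  0.1839536  -0.56346945]
[[267.98090158 140.86345534]
 [269.6121927  189.04950778]
 [334.27137381 138.18153998]
 [333.18764854 186.3951305 ]]
```

View pics/w1.png

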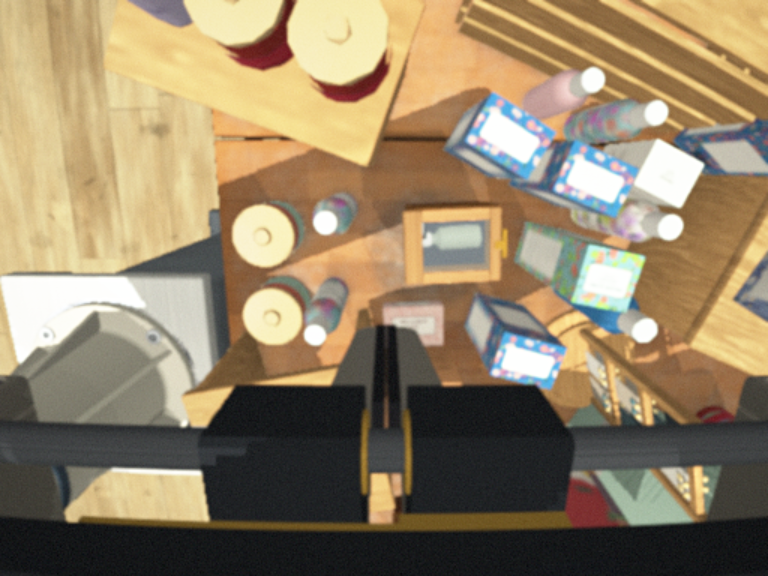

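View pics/s1.png

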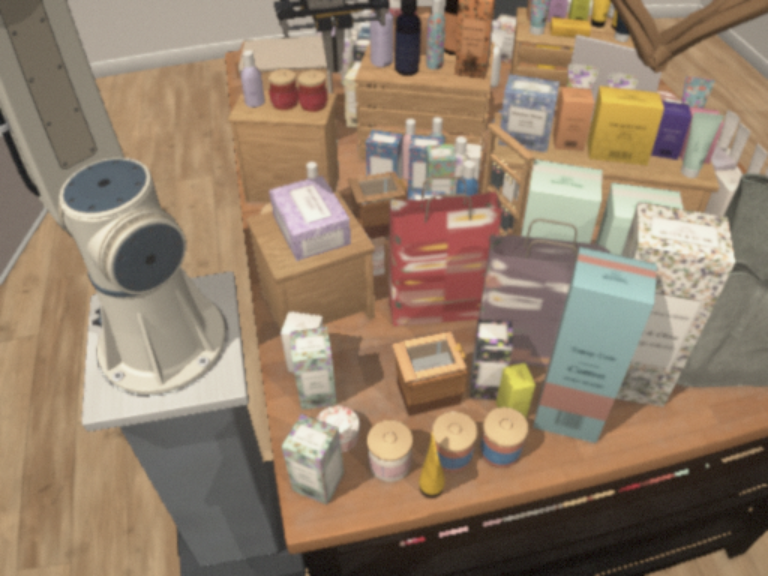

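Run:
```python
import cv2,numpy as np
t=cv2.imread('pics/top0.png');w=cv2.imread('pics/w1.png')
a=cv2.resize(t[130:260,110:250],(560,520),interpolation=cv2.INTER_CUBIC);cv2.imwrite('pics/c2.png',a)
b=cv2.resize(w[180:360,290:530],(780,585),interpolation=cv2.INTER_CUBIC);cv2.imwrite('pics/c3.png',b)
```

```text
(no output)
```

View pics/c2.png

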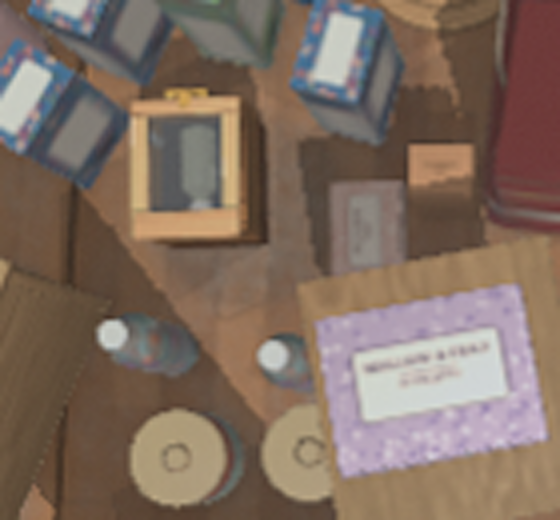

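View pics/c3.png

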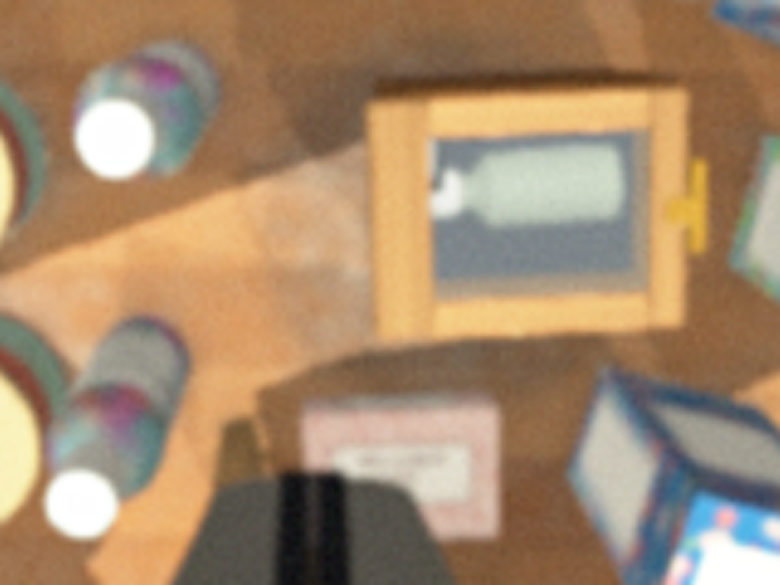

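Run:
```python
from h import *
from scipy.optimize import least_squares
L=np.array([[-56,39,77],[-56,-39,77],[48,39,77],[48,-39,77]])/1e3
k=lambda a:(np.array(a)+.5)/1.5-.5
t=np.array([[142.9,189.4],[170,188.9],[142.9,154.6],[170,154.1]]);s=np.array([[232.3,119.8],[237.6,134.7],[261,114.3],[270.5,128.9]])
w=k([[404.5,210.2],[406.9,284],[501.4,207.7],[500.8,280]])
ct,cs,cw=[r.calibration(n) for n in('top','scene','wrist')]
f=lambda p:np.r_[(proj(ct,box(p,L))-t).ravel(),(proj(cs,box(p,L))-s).ravel(),(proj(cw,box(p,L))-w).ravel()]
q=least_squares(f,[.5,.3,.05,0],loss='soft_l1');print(np.round(q.x,4),np.round(f(q.x),1));print(box(q.x,[[-.056,0,.077],[-.046,-.01,.077],[.048,0,.069]]))
for a,b in (((138.3,213.8),(325.4,222.5)),((178.8,218.8),(315.2,334.8))):
  g=lambda p:np.r_[(proj(ct,p)-a).ravel(),(proj(cw,p)-k(b)).ravel()]
  z=least_squares(g,[.3,.2,.1]);print(z.x.round(3),z.fun.round(1))
```

```text
[0.4732 0.2253 0.0277 0.0515] [ 0.1  0.1 -0.  -0.4  0.1 -0.3 -0.3 -0.8 -0.7  0.1 -0.1  0.3  2.3 -0.
 -0.1  0.1 -0.7  0.6 -0.9 -0.4  0.9 -0.1 -0.  -0.1]
[[0.41727574 0.22237057 0.10471018]
 [0.42777731 0.21289867 0.10471018]
 [0.52113782 0.22772483 0.09671018]]
[0.341 0.255 0.159] [ 0.  -0.1 -0.  -0. ]
[0.328 0.144 0.16 ] [-0.   0.1  0.   0. ]
```

Emit:
move_arm(
  plan=[
    [[-5, 8, 36], [0, 0, 0]],
    [[-5, 8, 36], [0, 0, 0]],
    [[-5, 8, 36], [0, 0, 0]],
    [[0, 0, 36], [0, 0, 0]],
    [[0, 0, 36], [0, 0, 0]],
    [[0, 0, 36], [0, 0, 0]],
    [[0, 0, 36], [0, 0, 0]],
    [[0, 0, 15], [0, 0, 0]],
    [[0, 0, 0], [0, 0, 0]],
    [[0, 0, 0], [0, 0, 0]],
  ],
)

```text
clock: 4.25
tool_pos: [0.4216, 0.2129, 0.2074]
eef_rot: [-2.21, -2.233, 0.003]
force: [-0.2, 0.3, 0.4]
finger_gap: 0.0004
```

Run:
```python
from h import *
import cv2
im=r.get_image('wrist');cv2.imwrite("pics/w2.png",im[:,:,::-1])
im=r.get_image('scene');cv2.imwrite("pics/s2.png",cv2.resize(im[60:180,180:340,::-1],(640,480),interpolation=cv2.INTER_CUBIC))
s=r.state();print(s['clock'],s['tool_pos'],s['force'],s['wrist_torque'])
```

```text
4.35 [0.42264473 0.21347683 0.20907796] [ 0.30221979 -0.15969944  0.04785005] [-0.05844484  0.067725    0.0124176 ]
```

View pics/w2.png

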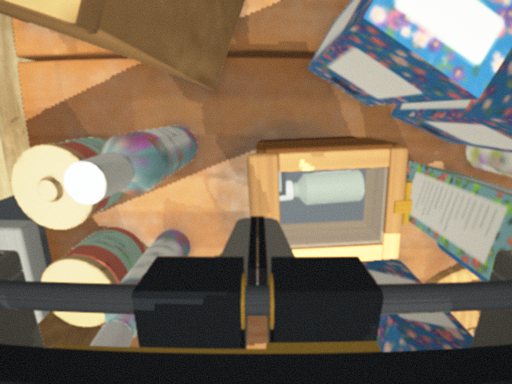

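View pics/s2.png

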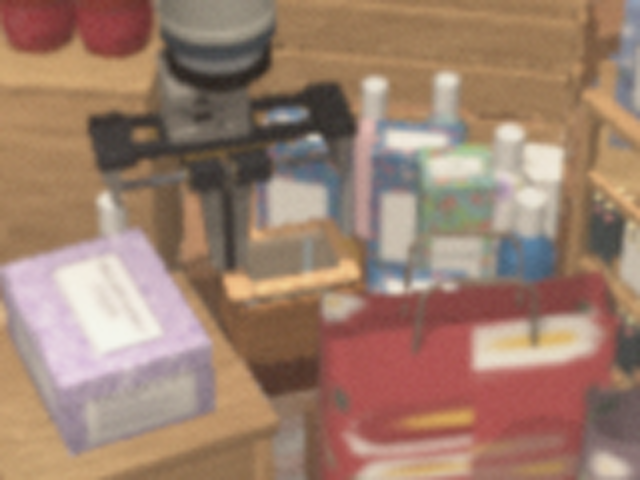

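Emit:
move_arm(
  plan=[
    [[0, 0, 6], [0, 0, 0]],
    [[0, 0, 6], [0, 0, 0]],
    [[0, 0, 4], [0, 0, 0]],
    [[0, 0, 1], [0, 0, 0]],
    [[0, 0, 1], [0, 0, 0]],
    [[0, 0, 0], [0, 0, 0]],
  ],
)

```text
clock: 4.85
tool_pos: [0.4228, 0.2138, 0.1929]
eef_rot: [2.211, 2.231, 0.005]
force: [-9.3, -2.6, 43.2]
finger_gap: 0.0002
```

Emit:
move_arm(
  plan=[
    [[0, 0, -15], [0, 0, 0]],
    [[0, 0, -30], [0, 0, 0]],
    [[0, 0, -40], [0, 0, 0]],
    [[0, 0, -40], [0, 0, 0]],
    [[0, 0, 0], [0, 0, 0]],
    [[0, 0, 0], [0, 0, 0]],
    [[0, 0, 0], [0, 0, 0]],
    [[0, 0, 0], [0, 0, 0]],
  ],
)

```text
clock: 5.52
tool_pos: [0.421, 0.2126, 0.3133]
eef_rot: [-2.211, -2.231, 0.004]
force: [0.0, 0.9, 0.1]
finger_gap: 0.0001
```

Run:
```python
from h import *
import cv2
im=r.get_image('wrist');cv2.imwrite("pics/w3.png",im[:,:,::-1])
im=r.get_image('scene');cv2.imwrite("pics/s3.png",cv2.resize(im[60:180,180:340,::-1],(640,480),interpolation=cv2.INTER_CUBIC))
im=r.get_image('top');cv2.imwrite("pics/t3.png",im[:,:,::-1])
s=r.state();print(s['clock'],s['tool_pos'],s['force'],s['wrist_torque'])
```

```text
5.6667 [0.42122959 0.21273796 0.3133441 ] [-0.38223809 -0.53028782 -0.31489067] [-0.05153314  0.05868661 -0.02549216]
```

View pics/w3.png

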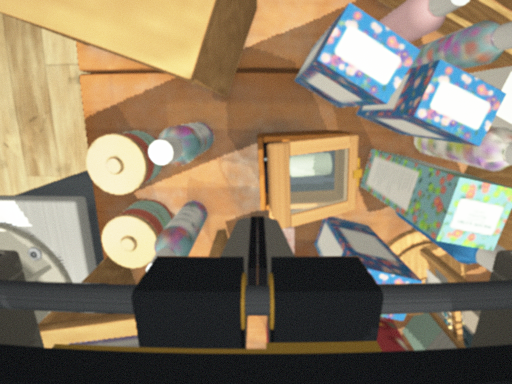

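View pics/s3.png

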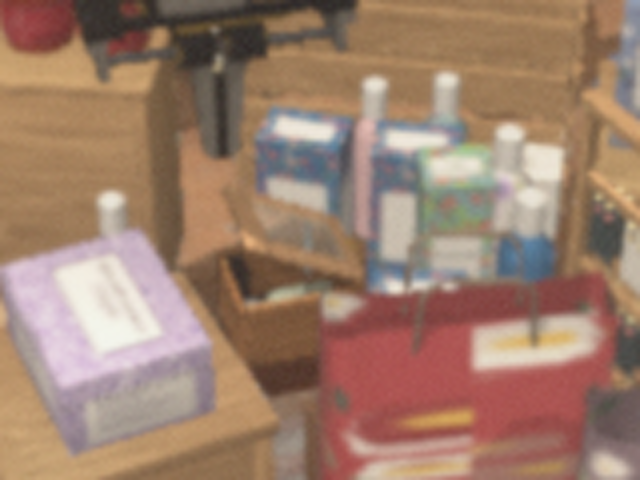

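Emit:
move_arm(
  plan=[
    [[0, -24, 0], [0, 0, 0]],
    [[0, -24, 0], [-6, 0, 0]],
    [[0, -24, 8], [-6, 0, 0]],
    [[0, -24, 12], [-6, 0, 0]],
    [[0, 0, 0], [-6, 0, 0]],
    [[0, 0, 0], [-6, 0, 0]],
    [[0, 0, 0], [0, 0, 0]],
    [[0, 0, 0], [0, 0, 0]],
  ],
)

```text
clock: 6.33
tool_pos: [0.3288, 0.212, 0.2867]
eef_rot: [1.924, 1.948, 0.503]
force: [0.4, -0.0, -0.4]
finger_gap: 0.0004
```

Run:
```python
from h import *
from scipy.spatial.transform import Rotation as R
s=r.state();M=R.from_rotvec(s['eef_rot']).as_matrix();print(s['clock'],s['tool_pos'],s['force']);print(M.round(3),s['q'])
print(((np.array([.367,.2127,.205])-s['tool_pos'])@M*1000).round(1))
```

```text
6.3333 [0.32875285 0.21203514 0.28665326] [ 0.44187071 -0.031622   -0.44519848]
[[-0.012  0.874  0.487]
 [ 1.     0.012  0.003]
 [-0.003  0.487 -0.874]] [ 0.81592497 -0.14424715  2.32888666 -0.595078    0.68030906  1.22039392]
[ 0.5 -6.3 89.9]
```

Emit:
move_arm(
  plan=[
    [[0, -3, 30], [0, 0, 0]],
    [[0, -3, 30], [0, 0, 0]],
    [[0, 0, 20], [0, 0, 0]],
    [[0, 0, 10], [0, 0, 0]],
    [[0, 0, 0], [0, 0, 0]],
    [[0, 0, 0], [0, 0, 0]],
  ],
)

```text
clock: 6.83
tool_pos: [0.3696, 0.2116, 0.2056]
eef_rot: [1.928, 1.941, 0.502]
force: [0.8, -0.3, 0.6]
finger_gap: 0.0005
```

Run:
```python
from h import *
import cv2
im=r.get_image('wrist');cv2.imwrite("pics/w4.png",im[:,:,::-1])
im=r.get_image('scene');cv2.imwrite("pics/s4.png",cv2.resize(im[60:180,180:340,::-1],(640,480),interpolation=cv2.INTER_CUBIC))
s=r.state();print(s['clock'],s['tool_pos'],s['force'],s['wrist_torque'])
```

```text
6.9333 [0.36934848 0.21204587 0.20655968] [-0.16307593 -0.04229906 -0.0202912 ] [-0.08026629  0.30669665 -0.03054836]
```

View pics/w4.png

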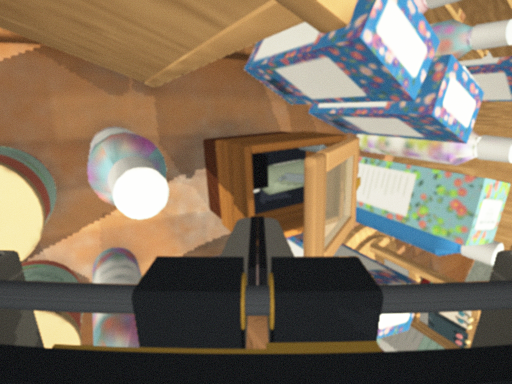

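View pics/s4.png

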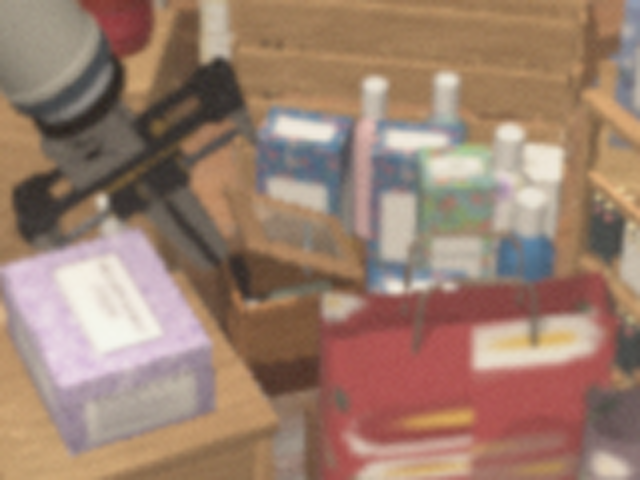

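Emit:
move_arm(
  plan=[
    [[0, 6, 3], [0, 0, 0]],
    [[0, 6, 3], [0, 0, 0]],
    [[0, 8.5, -3], [0, 0, 0]],
    [[0, 8.5, -3], [0, 0, 0]],
    [[0, 8.5, -3], [0, 0, 0]],
    [[0, 8.5, -3], [0, 0, 0]],
    [[0, 0, 0], [0, 0, 0]],
  ],
)

```text
clock: 7.52
tool_pos: [0.4075, 0.2131, 0.2356]
eef_rot: [1.926, 1.941, 0.511]
force: [0.9, 0.6, 0.1]
finger_gap: 0.0006
```

Run:
```python
from h import *
import cv2
im=r.get_image('scene');cv2.imwrite("pics/s5.png",cv2.resize(im[60:180,180:340,::-1],(640,480),interpolation=cv2.INTER_CUBIC))
s=r.state();print(s['clock'],s['tool_pos'],s['force'],s['wrist_torque'])
```

```text
7.5667 [0.4068559  0.21277663 0.23491792] [ 0.24758646  0.29547693 -0.30422842] [-0.09363462  0.35483025 -0.01772301]
```

View pics/s5.png

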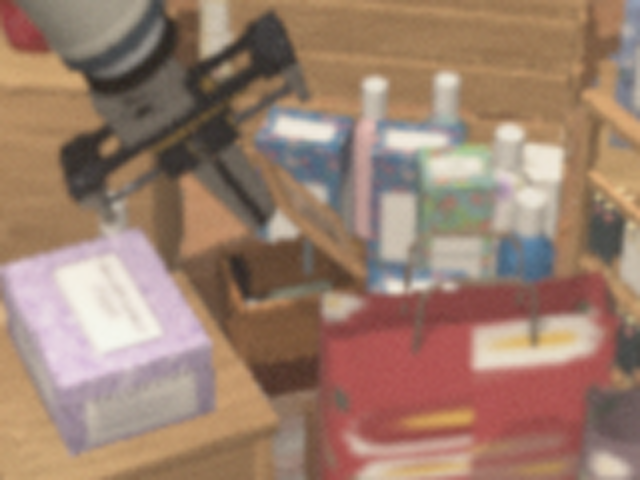

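Emit:
move_arm(
  plan=[
    [[0, 7.5, 2], [0, 0, 0]],
    [[0, 7.5, 2], [0, 0, 0]],
    [[0, 7.5, 2], [0, 0, 0]],
    [[0, 7.5, 2], [0, 0, 0]],
    [[0, 7, 4.5], [0, 0, 0]],
    [[0, 7, 4.5], [0, 0, 0]],
    [[0, 7, 4.5], [0, 0, 0]],
    [[0, 5, 4], [0, 0, 0]],
    [[0, 0, 0], [0, 0, 0]],
    [[0, 0, 0], [0, 0, 0]],
  ],
)

```text
clock: 8.4
tool_pos: [0.4676, 0.2127, 0.2387]
eef_rot: [1.927, 1.942, 0.506]
force: [-0.8, -0.3, -0.0]
finger_gap: 0.0004
```

Run:
```python
from h import *
import cv2
im=r.get_image('scene');cv2.imwrite("pics/s6.png",cv2.resize(im[60:180,180:340,::-1],(640,480),interpolation=cv2.INTER_CUBIC))
im=r.get_image('wrist');cv2.imwrite("pics/w6.png",im[:,:,::-1])
s=r.state();print(s['clock'],s['tool_pos'],s['force'],s['wrist_torque'])
```

```text
8.5 [0.46702569 0.21275527 0.23879322] [ 0.59989926 -0.67960468 -0.14887742] [-0.06018859  0.25033412 -0.01193444]
```

View pics/s6.png

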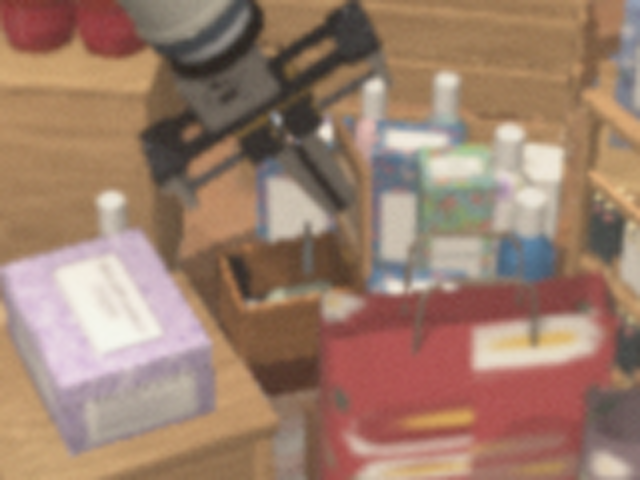

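View pics/w6.png

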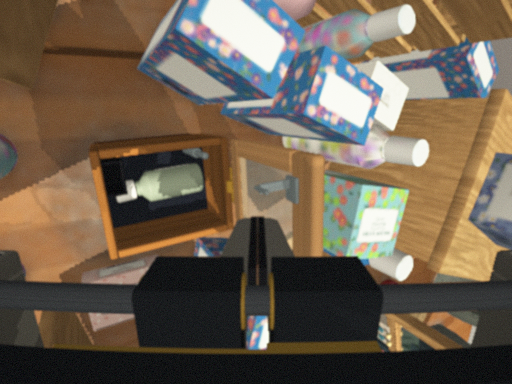

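Emit:
move_arm(
  plan=[
    [[0, 3, 1.5], [0, 0, 0]],
    [[0, 3, 1.5], [0, 0, 0]],
    [[0, 2, 1], [0, 0, 0]],
    [[0, 0, 0], [0, 0, 0]],
  ],
)

```text
clock: 8.83
tool_pos: [0.4766, 0.2131, 0.2396]
eef_rot: [1.926, 1.942, 0.508]
force: [-0.7, 0.4, 1.0]
finger_gap: 0.0006
```

Emit:
move_arm(
  plan=[
    [[0, 2, 1], [0, 0, 0]],
    [[0, 2, 1], [0, 0, 0]],
    [[0, 1, 0.5], [0, 0, 0]],
    [[0, 0, 0], [0, 0, 0]],
  ],
)

```text
clock: 9.17
tool_pos: [0.482, 0.2131, 0.2398]
eef_rot: [1.926, 1.942, 0.508]
force: [0.7, -0.5, 0.6]
finger_gap: 0.0002
```

Run:
```python
from h import *
import cv2
im=r.get_image('scene');cv2.imwrite("pics/s7.png",cv2.resize(im[60:180,180:340,::-1],(640,480),interpolation=cv2.INTER_CUBIC))
s=r.state();print(s['clock'],s['tool_pos'],s['force'],s['wrist_torque'])
```

```text
9.2167 [0.48186589 0.21301595 0.23973454] [ 0.35293463 -0.60951458  0.21249072] [-0.03663728  0.26979718 -0.04098619]
```

View pics/s7.png

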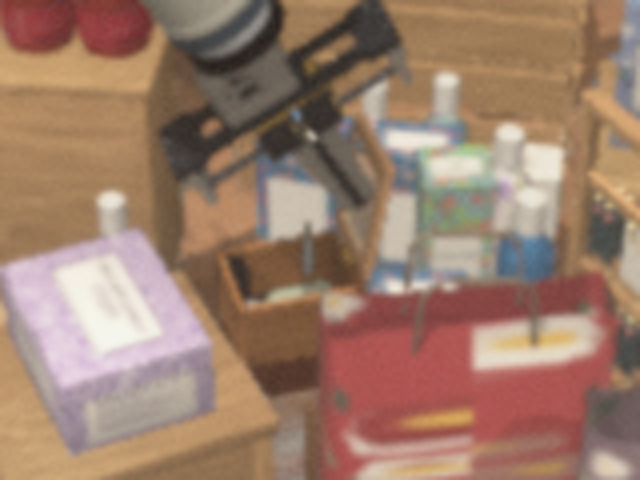

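Emit:
move_arm(
  plan=[
    [[0, 2, 1], [0, 0, 0]],
    [[0, 2, 1], [0, 0, 0]],
    [[0, 0, 0], [0, 0, 0]],
  ],
)

```text
clock: 9.47
tool_pos: [0.4847, 0.2128, 0.2394]
eef_rot: [1.928, 1.943, 0.505]
force: [-18.8, 3.1, 12.2]
finger_gap: 0.0005
```

Stop felt. Back off gently (−tool y first), then retreat along the finger axis and up.

Emit:
move_arm(
  plan=[
    [[0, -4, -2], [0, 0, 0]],
    [[0, -8, -5], [0, 0, 0]],
    [[0, -17, -10], [0, 0, 0]],
    [[0, -15, -25], [0, 0, 0]],
    [[0, 0, -38], [0, 0, 0]],
    [[0, 0, -38], [0, 0, 0]],
    [[0, 0, -38], [0, 0, 0]],
    [[0, 0, 0], [0, 0, 0]],
    [[0, 0, 0], [0, 0, 0]],
    [[0, 0, 0], [0, 0, 0]],
  ],
)

```text
clock: 10.3
tool_pos: [0.3711, 0.2122, 0.354]
eef_rot: [1.926, 1.943, 0.508]
force: [0.5, 0.3, 0.6]
finger_gap: 0.0007
```

Run:
```python
from h import *
import cv2
S=[]
for n in('scene','top'):
    im=r.get_image(n)
    S.append(im);cv2.imwrite(f"pics/{n}8.png",im[:,:,::-1])
a=cv2.resize(S[0][60:180,180:340,::-1],(400,300),interpolation=cv2.INTER_CUBIC);b=cv2.resize(S[1][130:235,110:250,::-1],(400,300),interpolation=cv2.INTER_CUBIC)
cv2.imwrite("pics/e8.png",np.hstack([a,b]))
im=r.get_image('wrist');cv2.imwrite("pics/w8.png",im[:,:,::-1])
s=r.state();print(s['clock'],s['tool_pos'],s['force'],s['qvel'])
# expected lid edge pixels in scene for angles
p=[.4732,.2253,.0277+.004,.0515];c=r.calibration('scene')
for t in(1.5,1.6,1.75):
  L=np.array([[.048-.104*np.cos(t),y,.069+.104*np.sin(t)] for y in(.039,-.039)]);q=proj(c,box(p,L));print(t,((q-[180,60])*2.5).round(1).tolist())
```

```text
10.45 [0.37126383 0.2117925  0.35269887] [-0.35506488 -0.35006984  0.14526778] [-0.00280395  0.00555174 -0.0033993   0.00181342  0.00322737 -0.00130846]
1.5 [[202.5, 71.2], [220.9, 107.2]]
1.6 [[210.7, 69.7], [229.4, 105.7]]
1.75 [[222.9, 68.9], [242.0, 104.7]]
```

View pics/e8.png

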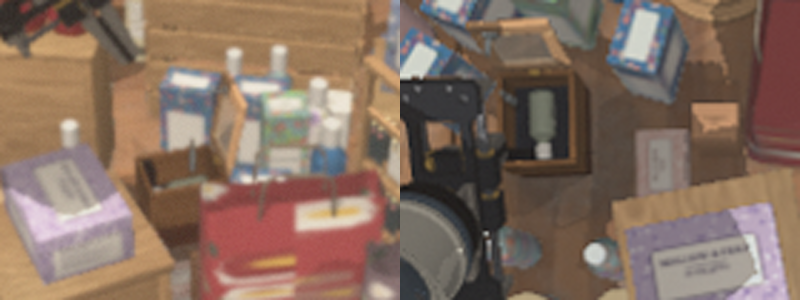

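View pics/scene8.png

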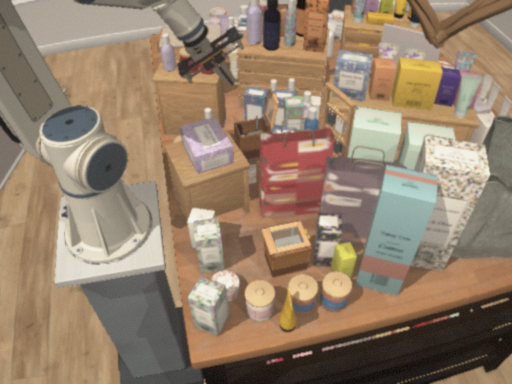

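View pics/w8.png

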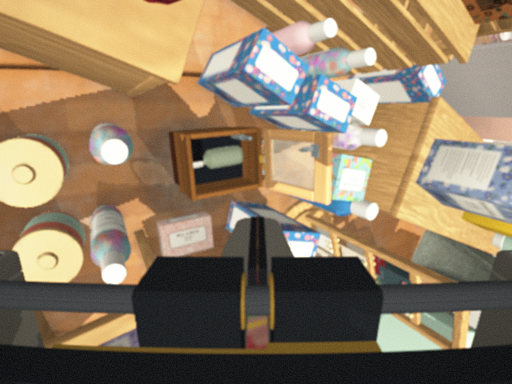

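Run:
```python
from cell import r
print(r.finish_job(), r.state()['clock'])
```

```text
the job is handed in; nothing more can be done
the job is handed in; nothing more can be done
```

I opened the lid over the bottle and handed the job in at about 10.5 s. The bottle was in the left box, seen through its pane.

- **Press:** I pushed down on the front rail to the right of its middle with closed fingers. The wrist force reached about 43 N. After I lifted off, the pictures showed the lid ajar.
- **Push:** I pushed the lid back with the tool tilted about 30° until its stop answered with about 19 N, then backed away. In the last scene picture its edge lies about where I predicted for 1.75 rad.

**Last checks:** The wrist force was at noise level with the arm clear. The bottle was still in its box. The other box looked shut and the goods that were in view looked unmoved.

**One disagreement:** The box seems to stand a few mm higher than my camera fit gave, because the lid reached its stop sooner than expected. I judged the lid angle, the other latch and the positions of the goods from pictures only and did not measure them.

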